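Cap the steeping jar and wind its timer

TASK

The black cap has been left perched on the thread of the amber steeping jar. Start it without cross-threading or forcing it: keep it level, turn it backward (counter-clockwise from above) until it drops into the start of the thread, then turn it clockwise until it is fully home. Then wind the timer's key clockwise, in several partial turns, to its stop, let go, and leave the other bottles and the tin where they are.

Things in the scene. Friction and masses are not known exactly. Their poses are not given: they have to be found in the camera images.
- jar: Round amber glass jar, 96 mm across, held fast by two jaws (65 mm to the side, 56 mm high) on a 150 x 130 mm board fixed to the bench: it cannot move or turn. Origin: on its axis at bench level, z up. The flat top of its thread, on which the cap's three inner lugs rest at first, is 115 mm above the origin.
- jar_mouth (a point): Centre of the jar's mouth, 121 mm above the bench, inside the cap. The neck is 42 mm across, 52 mm over its coarse right-handed thread, which has three starts 120 degrees apart, hidden under the cap. Turned clockwise before the drop, the cap's lugs run against a rib and jam.
- cap: Loose black plastic screw cap, 63 mm across, about 90 g, perched on the jar's neck. Origin: on its axis at the underside of skirt and lugs, z up, x along its wing. Skirt and top are 29 mm high; on top stands a flat upright wing to hold, 52 mm long (x), 16 mm thick (y), from 29 to 67 mm above the origin. At first the origin is 115 mm above the jar's.
- cap_grip (a point): On the cap's axis in the wing, 53 mm above its origin: grip here. Turning 30 to 75 degrees counter-clockwise (from above) brings the lugs over the starts; pressed down lightly or loose, the cap then drops 12 mm (origin 103 mm above the jar's). 15 degrees further back is a stop. From there clockwise it sinks 4 mm more over 80 to 95 degrees to a hard stop: fully home, origin 99 mm up.
- timer: White mechanical bench timer, a round drum 104 mm across at its foot and 50 mm high, fixed to the bench. Origin: on its axis at bench level, z up.
- timer_key (a joint): Winding key on top of the timer, turning about the timer's vertical axis: angle wound in rad, growing clockwise as seen from above, 0 unwound to 2.8 at the full-wind stop. It is sprung, resisting with 0.08 N m at first and about 0.14 N m at the end, and stays where it is let go. At the start it stands between 0 and 0.5.
- key_grip (a point): Point on the key's axis, inside its upright flat steel wing, 82 mm above the bench: the height at which to grip. The wing is 56 mm long (x of this point, which turns with the key), 14 mm thick (y), and spans 58 to 96 mm above the bench.
- dropper_a: Filled amber dropper bottle standing upright, 37 mm across, 106 mm high; origin at the centre of its foot. To be left alone.
- dropper_b: Another such dropper bottle. To be left alone.
- tin: Aluminium tin, 68 mm across, 60 mm high; origin at the centre of its foot. To be left alone.
Mind the look-alikes: they are no part of the job. What is shaped like the cap but red or yellow is not meant.

How it is judged:
By the outcome, as a careful person would: the job done as asked, in the order asked, and still so for the second after the job is handed in, with the robot touching nothing.
It also fails if it takes over 72 s, if anything falls off the work surface, if the arm or the gripper's body presses on something with over 40 N, if the wrist force passes 120 N, or if a joint passes its speed limit or range.

ROBOT

A 6-joint arm with a two-finger parallel gripper is mounted at the origin on the work surface. World frame = base frame: x ahead of the robot, y to its left, z up, the work surface at z = 0. Lengths are in m, angles in rad, forces in N, time in s.
With the tool pointing down it reaches from about 0.25 to 0.775 m from the base axis. Payload 4 kg.
Tool frame: the origin (TCP) lies at the very end of the fingers, on their centre line; the grasp point (between the pads) lies 19 mm behind it (robot.hold_point_z is the distance from the TCP to the grasp point, in m); z points along the fingers, y is the line along which they close (so a half turn about z gives the same grasp; the last joint's range is limited). The gripper opens to 94 mm and grips with 3 to 60 N. Pads are 16 mm wide; open, the fingers measure 119 mm over their backs; the gripper's body (75 mm by 177 mm) begins 78 mm behind the grasp point.
Start: joints at [-1.283, 0.087, 1.371, -0, 1.684, -0.103], TCP at [0.21, -0.509, 0.206] pointing down, gripper open.
Joint ranges: [-3.1, 3.1], [-0.76, 2.03], [0.27, 2.55], [-1.08, 4.22], [0.17, 2.65], [-2.57, 2.57]. Speed limits (rad/s): [2.79, 2.79, 3.14, 3.14, 3.14, 3.14].

INTERFACE

Orientations are given as [roll, pitch, yaw] about the fixed x, y, z axes, in that order (R = Rz(yaw) Ry(pitch) Rx(roll)).
In Python, from bench import robot gives the robot as it stands.
- The arm moves only by the tool carry_out, never from a script. Its argument "steps" is a list of rows, each a list of 3 entries, a list of its own where there are three numbers: the shift along the tool's x, y, z in m, then the turn about the tool's z in units of 10 degrees (1.0 is 10 degrees), then the closure, from -1 (fully open) to 1 (shut). In form: [[[tx, ty, tz], roll, jaw], ...]. A call has 1 to 10 rows; each row is the pose to reach, as a shift and turn from the pose commanded when the call began, along the tool's axes at that moment; what a row does not reach only later rows make up. A row lasts 1/8 s, in which the tool goes at most 62.5 mm and 10.7 degrees, less where a joint would pass 70% of its speed; a pose out of reach is approached as far as the arm can. A call with a gripper value outside its range is refused whole. The fingers move at their own pace and stop on an object; the grip force is fixed at half the most. Time passes only in rows, so rows that repeat a pose let the fingers close. It gives the time, the measured TCP pose, the force, the opening and the grip force at its end, in the units of the state.
- robot.get_obs(): the state, without advancing time (a new reading comes with each control period).
- robot.snapshot(name): name is "scene" or "top"; returns a dict with "image" (420x560x3 uint8, red, green, blue), "z_map" (420x560 float32, m along the optical axis (not along the pixel's ray), 0 where there is no reading), "mtx" (3x3 intrinsics, pixels), "R" (3x3) and "t" (3): a world point X has camera coordinates R X + t. Camera axes: x right, y down, z forward; pixel columns grow to the right and rows downward; lengths in m; the calibration is good to about 2 mm. A picture is of the moment at which its call begins.
- robot.close_job(): hands the job in; it is judged then, once.
The state is a dict: "time": time; "joint_positions": joint angles; "qvel": joint speeds; "joint_torque": joint torques, N m; "tool_pos": TCP position; "ee_rot": TCP orientation; "wrist_force": force on the tool from outside, world axes, zero at the start; "wrist_torque": the same for the moment, N m; "width": finger opening in m; "finger_force": force on a finger pad.
Only numpy, scipy, OpenCV 4.12 (cv2) and the standard library are available. Lean on these libraries where they do the work, as an engineer would, in place of code of your own. Each camera call takes 0.05 s, during which the arm holds its last target. There are 200 camera calls.

## Working session

There is one attempt and no reset: what is moved stays moved. The work goes in short steps, Python scripts to look and compute and a tool call to move; the robot and the scene stay as the last step left them, time stands still between calls to the robot, and variables do not carry over. Pictures are saved under pics/ and viewed, at most 10 in all, crops included, and the job is handed in when it is done.

Besides the shell and the picture viewer there is one more tool, called as name(argument=value, ...) on one line, values as JSON. carry_out: Moves the arm, as the interface text tells. Its arguments: {"type":"object","properties":{"steps":{"type":"array","items":{"type":"array"}}},"required":["steps"]}

```bash
mkdir -p pics
python3 - <<'E'
from bench import robot
import cv2,numpy as np
for n in("scene","top"):
    s=robot.snapshot(n); cv2.imwrite(f"pics/{n}0.png",s["image"][:,:,::-1]); np.savez(f"{n}0.npz",**s)
    print(n,s["mtx"].round(1).tolist(),(-s["R"].T@s["t"]).round(3),s["R"].round(2).tolist())
o=robot.get_obs();print({k:np.round(v,3) for k,v in o.items()})
E
```

```text
scene [[444.4, 0.0, 283.1], [0.0, 444.4, 207.4], [0.0, 0.0, 1.0]] [ 0.968 -0.701  0.591] [[0.83, 0.56, -0.01], [0.3, -0.46, -0.84], [-0.47, 0.69, -0.55]]
top [[515.2, 0.0, 277.5], [0.0, 515.2, 209.4], [0.0, 0.0, 1.0]] [ 0.456 -0.117  1.207] [[-0.0, -1.0, 0.0], [-0.99, 0.0, -0.11], [0.11, -0.0, -0.99]]
{'time': np.float64(0.1), 'joint_positions': array([-1.283,  0.088,  1.372, -0.   ,  1.684, -0.103]), 'qvel': array([ 0.002, -0.002, -0.002, -0.001, -0.001,  0.001]), 'joint_torque': array([ 2.0000e-03, -3.4125e+01, -3.0330e+01,  7.2000e-02,  3.0000e-02,
       -0.0000e+00]), 'tool_pos': array([ 0.209, -0.508,  0.204]), 'ee_rot': array([-3.14 , -0.   ,  0.391]), 'wrist_force': array([ 0.327,  0.519, -0.861]), 'wrist_torque': array([ 0.017,  0.017, -0.008]), 'finger_force': np.float64(0.0), 'width': np.float64(0.094)}
```

View pics/scene0.png

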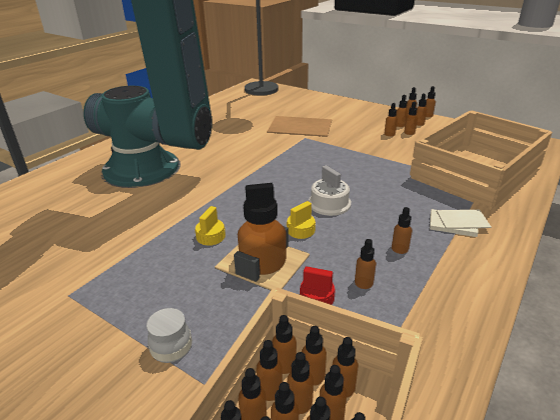

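View pics/top0.png

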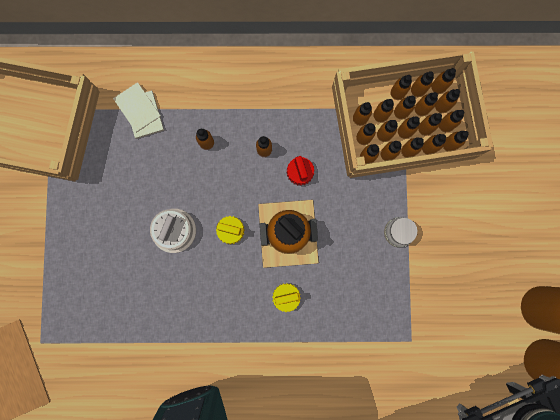

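Candidates in the top view: black cap on the amber jar (290,229), red cap (300,170), yellow caps (230,230) and (287,297), timer key (172,229). I choose the black cap on the jar and the timer key. The tin is at (404,231) and the droppers at (205,138) and (264,147).

```bash
cat > h.py <<'E'
import numpy as np,cv2
def cloud(s):
    z=s["z_map"];v,u=np.mgrid[:z.shape[0],:z.shape[1]];K=s["mtx"]
    p=np.stack([(u-K[0,2])/K[0,0]*z,(v-K[1,2])/K[1,1]*z,z],-1)
    P=(p-s["t"])@s["R"]; P[z<=0]=np.nan; return P
def wing(P,c,zlo,zhi,r=.045):
    m=(np.hypot(P[...,0]-c[0],P[...,1]-c[1])<r)&(P[...,2]>zlo)&(P[...,2]<zhi)
    q=P[m]; (cx,cy),(a,b),_=cv2.minAreaRect((q[:,:2]*1000).astype(np.float32))
    d=q[:,:2]-q[:,:2].mean(0);w,V=np.linalg.eigh(d.T@d);ax=V[:,1]
    print("n",len(q),"rect",round(cx,1),round(cy,1),"size",round(a),round(b),"mean",(q.mean(0)*1000).round(1),"axis deg",round(np.degrees(np.arctan2(ax[1],ax[0]))%180,1),"zmax",q[:,2].max().round(4))
E
python3 - <<'E'
from h import *
s=dict(np.load("top0.npz"));P=cloud(s)
for n,(u,v),lo,hi in(("cap",(290,229),.172,.2),("key",(172,229),.085,.11)):
    print(n,P[v,u].round(3)); wing(P,P[v,u],lo,hi)
for n,(u,v) in dict(red=(300,170),y1=(230,230),y2=(287,297),da=(205,135),db=(264,142),tin=(404,231)).items(): print(n,P[v,u].round(3))
# jar body/timer rim
s2=dict(np.load("scene0.npz"));Q=cloud(s2)
for c,lo,hi,l in((P[229,290],.172,.2,"cap"),(P[229,172],.085,.11,"key")): wing(Q,c,lo,hi)
im=s["image"][:,:,::-1]
a=cv2.resize(im[195:265,255:325],(400,400),interpolation=3);b=cv2.resize(im[195:265,137:207],(400,400),interpolation=3)
cv2.imwrite("pics/crop.png",np.hstack([a,b]))
E
```

```text
cap [ 0.532 -0.144  0.181]
n 217 rect 536.1 -143.8 size 51 16 mean [ 535.8 -143.9  181.2] axis deg 45.0 zmax 0.1873
key [0.542 0.115 0.06 ]
n 186 rect 542.6 122.7 size 14 56 mean [542.3 122.2  95.1] axis deg 158.5 zmax 0.1011
red [ 0.674 -0.17   0.066]
y1 [ 0.539 -0.015  0.069]
y2 [ 0.392 -0.14   0.063]
da [0.75  0.042 0.083]
db [ 0.73  -0.09   0.098]
tin [ 0.537 -0.403  0.057]
n 222 rect 536.4 -145.2 size 52 17 mean [ 537.8 -147.4  178.6] axis deg 44.6 zmax 0.1831
n 131 rect 543.1 122.8 size 17 57 mean [545.4 118.9  92.2] axis deg 160.0 zmax 0.097
```

View pics/crop.png

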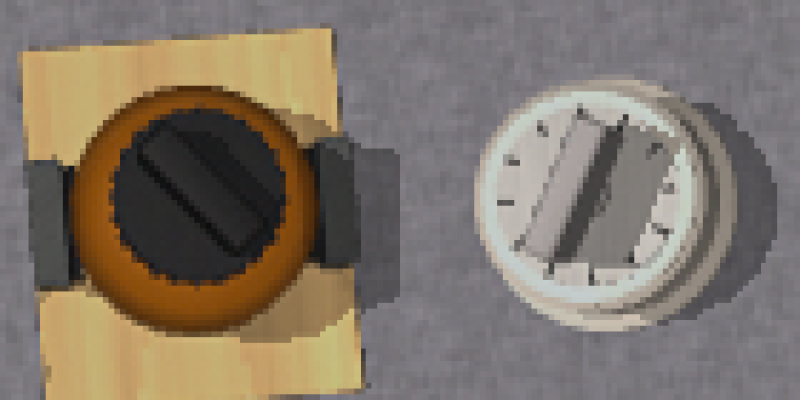

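The crop confirms it: the black cap wing runs diagonally at about 45° on the amber jar, and the timer key lies at about 159°. Going above the cap.

carry_out(steps=[[[0.05,-0.024,-0.03],-0.3,-1],[[0.1,-0.049,-0.03],-0.6,-1],[[0.155,-0.075,-0.03],-0.9,-1],[[0.21,-0.102,-0.03],-1.2,-1],[[0.265,-0.129,-0.03],-1.5,-1],[[0.32,-0.156,-0.03],-1.8,-1],[[0.375,-0.182,-0.03],-2.1,-1],[[0.42,-0.203,-0.03],-2.26,-1],[[0.4405,-0.213,-0.03],-2.26,-1],[[0.4405,-0.213,-0.03],-2.26,-1]])

```text
time: 1.35
tool_pos: [0.536, -0.1425, 0.2345]
ee_rot: [-3.14, 0.001, 0.788]
wrist_force: [-0.1, -0.7, 0.3]
width: 0.0938
finger_force: 0.0
```

```bash
cat >> h.py <<'E'
def state(robot):
    o=robot.get_obs();print("t",o["time"].round(2),"pos",(o["tool_pos"]*1000).round(1),"rpy",np.degrees(o["ee_rot"]).round(1),"F",o["wrist_force"].round(1),"M",o["wrist_torque"].round(2),"w",round(o["width"]*1000,1),"ff",round(float(o["finger_force"]),1),"q6",o["joint_positions"][5].round(2)); return o
def to(o,x,y,z,yaw):
    from scipy.spatial.transform import Rotation as R
    d=R.from_euler("xyz",o["ee_rot"]).inv().apply(np.array([x,y,z])-o["tool_pos"])
    print("shift",d.round(4),"roll",round((np.degrees(o["ee_rot"][2])-yaw)/10,2))
E
python3 - <<'E'
from h import *; from bench import robot
o=state(robot); to(o,.536,-.144,.149,45)
s=robot.snapshot("scene");Q=cloud(s);wing(Q,(.536,-.144),.155,.19)
cv2.imwrite("pics/above.png",s["image"][120:330,160:440,::-1].repeat(2,0).repeat(2,1))
E
```

```text
Traceback (most recent call last):
  File "h.py", line 12, in state
    o=robot.get_obs();print("t",o["time"].round(2),"pos",(o["tool_pos"]*1000).round(1),"rpy",np.degrees(o["ee_rot"]).round(1),"F",o["wrist_force"].round(1),"M",o["wrist_torque"].round(2),"w",round(o["width"]*1000,1),"ff",round(float(o["finger_force"]),1),"q6",o["joint_positions"][5].round(2)); return o
                                ^^^^^^^^^^^^^^^
AttributeError: 'float' object has no attribute 'round'
```

```bash
sed -i 's/o\["time"\].round(2)/round(float(o["time"]),2)/; s/o\["tool_pos"\]\*1000/np.array(o["tool_pos"])*1000/; s/o\["\(wrist_force\|wrist_torque\)"\].round(/np.round(o["\1"],/g; s/o\["joint_positions"\]\[5\].round(2)/round(float(o["joint_positions"][5]),2)/' h.py
python3 - <<'E'
from h import *; from bench import robot
o=state(robot); to(o,.536,-.144,.149,45)
s=robot.snapshot("scene");Q=cloud(s);wing(Q,(.536,-.144),.155,.19)
cv2.imwrite("pics/above.png",s["image"][120:330,160:440,::-1].repeat(2,0).repeat(2,1))
E
```

```text
t 1.35 pos [ 536.  -142.5  234.5] rpy [-1.799e+02  1.000e-01  4.520e+01] F [-0.1 -0.7  0.3] M [-0.06  0.02  0.05] w 93.8 ff 0.0 q6 0.42
shift [-0.001   0.0012  0.0855] roll 0.02
n 441 rect 535.9 -144.6 size 52 21 mean [ 538.9 -148.7  171.3] axis deg 43.9 zmax 0.1825
```

View pics/above.png

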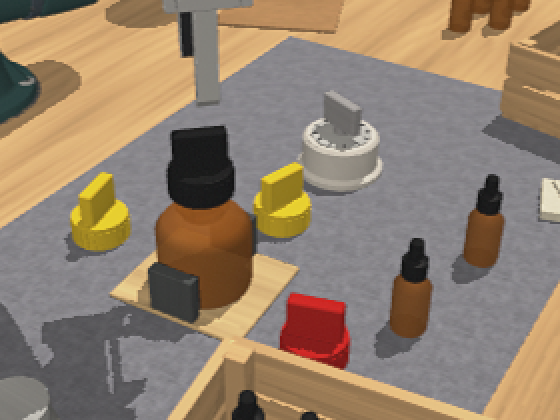

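The picture shows the black cap at crop pixel (200,165) with its wing upright. The only visible finger, at (206,60), sits further back than I expected. I'll project the TCP into the image to check.

Run:
```python
from h import *; from bench import robot
o=state(robot); s=robot.snapshot("scene")
from scipy.spatial.transform import Rotation as R
Rt=R.from_euler("xyz",o["ee_rot"])
for l,p in(("tcp",[0,0,0]),("f+",[0,.047,0]),("f-",[0,-.047,0])):
    c=s["R"]@(Rt.apply(p)+np.array(o["tool_pos"]))+s["t"];q=s["mtx"]@c;print(l,(q[:2]/q[2]).round(),c[2].round(3))
c=s["R"]@np.array([.536,-.144,.182])+s["t"];q=s["mtx"]@c;print("cap top",(q[:2]/q[2]).round())
cv2.imwrite("pics/full.png",s["image"][:,:,::-1]); P=cloud(s)
print(P[165,263],P[150,263])
m=(P[...,2]>.21)&(np.hypot(P[...,0]-.536,P[...,1]+.144)<.2); print(m.sum(),P[m].mean(0),P[m].min(0),P[m].max(0))
```

```text
t 1.4 pos [ 535.4 -143.6  234.8] rpy [-1.799e+02  1.000e-01  4.510e+01] F [-0.3  0.3  0.5] M [-0.05 -0.02 -0.03] w 93.8 ff 0.0 q6 0.42
tcp [258. 159.] 0.785
f+ [262. 171.] 0.746
f- [255. 147.] 0.823
cap top [260. 185.]
[ 0.57739556 -0.18579566  0.25277788] [ 0.57746122 -0.18430477  0.279161  ]
6423 [ 0.55854057 -0.17107329  0.39588388] [ 0.45252486 -0.22953058  0.23286344] [ 0.6210715  -0.09382908  0.49641716]
```

View pics/full.png

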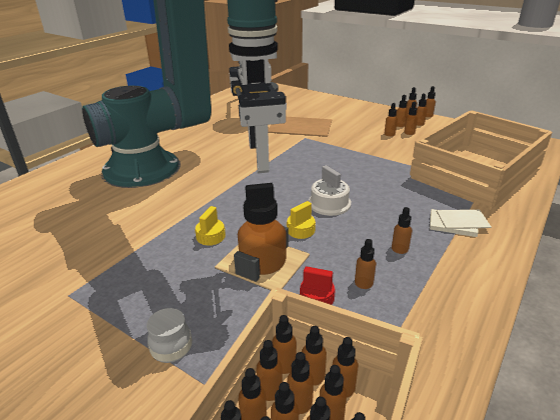

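The full picture agrees with the projection: the near fingertip is at (262,171) and the cap wing at (260,190), so the tool is over the cap. Lowering and gripping.

carry_out(steps=[[[0,0.0005,0.03],0,-1],[[0,0.0005,0.06],0,-1],[[0,0.0005,0.08],0,-1],[[0,0.0005,0.085],0,-1],[[0,0.0005,0.085],0,0.3],[[0,0.0005,0.085],0,0.7],[[0,0.0005,0.085],0,1],[[0,0.0005,0.085],0,1],[[0,0.0005,0.085],0,1],[[0,0.0005,0.085],0,1]])

```text
time: 2.7
tool_pos: [0.536, -0.1441, 0.1505]
ee_rot: [3.141, 0.0, 0.785]
wrist_force: [0.3, -0.6, -0.5]
width: 0.0373
finger_force: 0.0
```

Run:
```python
from h import *; from bench import robot
state(robot)
```

```text
t 2.7 pos [ 536.  -144.1  150.5] rpy [180.   0.  45.] F [ 0.3 -0.6 -0.5] M [-0.03 -0.02 -0.1 ] w 37.3 ff 0.0 q6 0.42
```

carry_out(steps=[[[0,0,0],0,1],[[0,0,0],0,1],[[0,0,0],0,1],[[0,0,0],0,1],[[0,0,0],0,1],[[0,0,0],0,1]])

```text
time: 3.45
tool_pos: [0.536, -0.1441, 0.1504]
ee_rot: [-3.141, 0.0, 0.785]
wrist_force: [-0.7, 0.1, -0.1]
width: 0.0157
finger_force: 30.0
```

Run:
```python
from h import *; from bench import robot
state(robot)
```

```text
t 3.45 pos [ 536.  -144.1  150.4] rpy [-180.    0.   45.] F [-0.7  0.1 -0.1] M [0.06 0.1  0.06] w 15.7 ff 30.0 q6 0.42
```

Gripped with no side force. Turning counter-clockwise with a slight downward press.

carry_out(steps=[[[0,0,0.0005],-0.4,1],[[0,0,0.001],-0.8,1],[[0,0,0.001],-1.2,1],[[0,0,0.001],-1.6,1],[[0,0,0.001],-2.0,1],[[0,0,0.001],-2.4,1],[[0,0,0.001],-2.8,1],[[0,0,0.001],-2.8,1]])

```text
time: 4.45
tool_pos: [0.5364, -0.144, 0.1504]
ee_rot: [3.14, -0.0, 1.273]
wrist_force: [0.1, 1.0, 3.4]
width: 0.0153
finger_force: 30.0
```

Run:
```python
from h import *; from bench import robot
state(robot)
```

```text
t 4.45 pos [ 536.4 -144.   150.4] rpy [179.9  -0.   73. ] F [0.1 1.  3.4] M [0.28 0.11 0.  ] w 15.3 ff 30.0 q6 -0.07
```

carry_out(steps=[[[0,0,0.001],-0.3,1],[[0,0,0.001],-0.6,1],[[0,0,0.001],-0.8,1],[[0,0,0.001],-0.8,1]])

```text
time: 4.95
tool_pos: [0.5367, -0.1437, 0.1504]
ee_rot: [3.139, -0.001, 1.413]
wrist_force: [-1.7, 2.5, 7.4]
width: 0.0156
finger_force: 30.0
```

carry_out(steps=[[[0,0,0],-0.3,1],[[0,0,0],-0.6,1],[[0,0,0],-0.8,1],[[0,0,0],-0.8,1]])

```text
time: 5.45
tool_pos: [0.537, -0.1433, 0.1504]
ee_rot: [3.138, -0.001, 1.553]
wrist_force: [0.2, 2.3, 7.1]
width: 0.0156
finger_force: 30.0
```

carry_out(steps=[[[0,0,0],-0.3,1],[[0,0,0],-0.6,1],[[0,0,0],-0.8,1],[[0,0,0],-0.8,1]])

```text
time: 5.95
tool_pos: [0.5366, -0.143, 0.1503]
ee_rot: [3.139, -0.002, 1.692]
wrist_force: [-1.8, 4.4, 6.5]
width: 0.0156
finger_force: 30.0
```

Turned 52° so far, no drop yet.

carry_out(steps=[[[0,0,0],-0.3,1],[[0,0,0],-0.6,1],[[0,0,0],-0.8,1],[[0,0,0],-0.8,1]])

```text
time: 6.45
tool_pos: [0.5365, -0.1425, 0.1501]
ee_rot: [3.139, -0.002, 1.832]
wrist_force: [-1.5, 4.3, 6.7]
width: 0.0155
finger_force: 30.0
```

Run:
```python
from h import *; from bench import robot
state(robot)
```

```text
t 6.45 pos [ 536.5 -142.5  150.1] rpy [ 1.799e+02 -1.000e-01  1.050e+02] F [-1.5  4.3  6.7] M [ 1.05  0.33 -0.1 ] w 15.5 ff 30.0 q6 -0.63
```

Side force is 4 N in +y, so I'll relieve it by shifting 1 mm that way while turning on.

carry_out(steps=[[[0.001,0,0],-0.3,1],[[0.0015,0,0],-0.6,1],[[0.0015,0,0],-0.8,1],[[0.0015,0,0],-0.8,1]])

```text
time: 6.95
tool_pos: [0.5354, -0.1429, 0.1477]
ee_rot: [-3.141, -0.0, 1.971]
wrist_force: [-0.6, 1.2, -0.3]
width: 0.016
finger_force: 30.0
```

Run:
```python
from h import *; from bench import robot
state(robot)
```

```text
t 6.95 pos [ 535.4 -142.9  147.7] rpy [-179.9   -0.   112.9] F [-0.6  1.2 -0.3] M [-0.01 -0.12  0.02] w 16.0 ff 30.0 q6 -0.76
```

The cap let go at about 65° (force gone, z down). Following it down.

carry_out(steps=[[[0,0,0.002],0,1],[[0,0,0.004],0,1],[[0,0,0.006],0,1],[[0,0,0.008],0,1],[[0,0,0.0095],0,1],[[0,0,0.0105],0,1],[[0,0,0.0105],0,1]])

```text
time: 7.82
tool_pos: [0.5356, -0.1427, 0.1384]
ee_rot: [3.142, 0.0, 1.972]
wrist_force: [-0.6, -0.5, 0.4]
width: 0.0157
finger_force: 30.0
```

Run:
```python
from h import *; from bench import robot
state(robot)
```

```text
t 7.83 pos [ 535.6 -142.7  138.4] rpy [180.   0. 113.] F [-0.6 -0.5  0.4] M [ 0.07  0.08 -0.06] w 15.7 ff 30.0 q6 -0.76
```

Seated in the thread start, exactly 12 mm down. Now clockwise, following the lead.

carry_out(steps=[[[0,0,0.0002],0.4,1],[[0,0,0.0004],0.8,1],[[0,0,0.0006],1.3,1],[[0,0,0.0008],1.8,1],[[0,0,0.0011],2.4,1],[[0,0,0.0014],3.0,1],[[0,0,0.0017],3.6,1],[[0,0,0.0019],4.0,1],[[0,0,0.0019],4.0,1]])

```text
time: 8.95
tool_pos: [0.5361, -0.1436, 0.1373]
ee_rot: [3.139, 0.002, 1.274]
wrist_force: [-0.6, -1.9, 4.8]
width: 0.0159
finger_force: 30.0
```

Run:
```python
from h import *; from bench import robot
state(robot)
```

```text
t 8.95 pos [ 536.1 -143.6  137.3] rpy [1.799e+02 1.000e-01 7.300e+01] F [-0.6 -1.9  4.8] M [-0.39  0.24 -0.08] w 15.9 ff 30.0 q6 -0.07
```

carry_out(steps=[[[0,0,0.0002],0.5,1],[[0,0,0.0005],1.0,1],[[0,0,0.0007],1.5,1],[[0,0,0.001],2.0,1],[[0,0,0.0012],2.5,1],[[0,0,0.0014],3.0,1],[[0,0,0.0014],3.0,1]])

```text
time: 9.82
tool_pos: [0.5364, -0.1431, 0.1355]
ee_rot: [3.139, -0.001, 0.752]
wrist_force: [1.0, -1.1, 4.2]
width: 0.0155
finger_force: 30.0
```

Run:
```python
from h import *; from bench import robot
state(robot)
```

```text
t 9.82 pos [ 536.4 -143.1  135.5] rpy [ 1.799e+02 -1.000e-01  4.310e+01] F [ 1.  -1.1  4.2] M [-0.31 -0.11 -0.05] w 15.5 ff 30.0 q6 0.46
```

Turned 70°, sunk 2.9 mm. On in small steps to the stop.

carry_out(steps=[[[0,0,0.0002],0.3,1],[[0,0,0.0004],0.6,1],[[0,0,0.0006],0.9,1],[[0,0,0.0007],1.2,1],[[0,0,0.0008],1.4,1],[[0,0,0.0008],1.4,1]])

```text
time: 10.58
tool_pos: [0.5364, -0.1426, 0.1346]
ee_rot: [3.141, -0.002, 0.507]
wrist_force: [0.8, 0.4, 5.0]
width: 0.0155
finger_force: 30.0
```

Run:
```python
from h import *; from bench import robot
state(robot)
```

```text
t 10.57 pos [ 536.4 -142.6  134.6] rpy [ 1.799e+02 -1.000e-01  2.910e+01] F [0.8 0.4 5. ] M [ 0.04 -0.41  0.06] w 15.5 ff 30.0 q6 0.7
```

carry_out(steps=[[[0,0,0.0001],0.2,1],[[0,0,0.0002],0.4,1],[[0,0,0.0002],0.6,1],[[0,0,0.0002],0.6,1]])

```text
time: 11.08
tool_pos: [0.5361, -0.143, 0.1344]
ee_rot: [3.14, -0.001, 0.402]
wrist_force: [1.6, -0.3, 4.8]
width: 0.0157
finger_force: 30.1
```

Run:
```python
from h import *; from bench import robot
state(robot)
```

```text
t 11.07 pos [ 536.1 -143.   134.4] rpy [ 1.799e+02 -1.000e-01  2.300e+01] F [ 1.6 -0.3  4.8] M [-0.14 -0.33  0.4 ] w 15.7 ff 30.1 q6 0.81
```

carry_out(steps=[[[0,0,0],0.15,1],[[0,0,0],0.25,1],[[0,0,0],0.25,1]])

```text
time: 11.45
tool_pos: [0.5359, -0.1431, 0.1344]
ee_rot: [3.14, -0.0, 0.359]
wrist_force: [0.7, -1.4, 5.1]
width: 0.016
finger_force: 30.8
```

Run:
```python
from h import *; from bench import robot
state(robot)
```

```text
t 11.45 pos [ 535.9 -143.1  134.4] rpy [179.9  -0.   20.6] F [ 0.7 -1.4  5.1] M [-0.15 -0.19  0.69] w 16.0 ff 30.8 q6 0.85
```

Hard stop: torque rises with no more sinking. Release and rise.

carry_out(steps=[[[0,0,-0.001],-0.1,0.5],[[0,0,-0.001],-0.1,-1],[[0,0,-0.001],-0.1,-1],[[0,0,-0.001],-0.1,-1],[[0,0,-0.001],-0.1,-1],[[0,0,-0.001],-0.1,-1],[[0,0,-0.03],-0.1,-1],[[0,0,-0.06],-0.1,-1],[[0,0,-0.075],-0.1,-1],[[0,0,-0.075],-0.1,-1]])

```text
time: 12.7
tool_pos: [0.5362, -0.143, 0.2099]
ee_rot: [3.14, -0.002, 0.375]
wrist_force: [0.2, -0.1, -0.3]
width: 0.0939
finger_force: 0.0
```

Run:
```python
from h import *; from bench import robot
o=state(robot)
s=robot.snapshot("scene");Q=cloud(s);wing(Q,(.536,-.144),.155,.18)
wing(Q,(.5425,.1227),.085,.11)
cv2.imwrite("pics/home.png",s["image"][120:330,160:440,::-1].repeat(2,0).repeat(2,1))
to(o,.5425,.1227,.21,159)
```

```text
t 12.7 pos [ 536.2 -143.   209.9] rpy [ 1.799e+02 -1.000e-01  2.150e+01] F [ 0.2 -0.1 -0.3] M [ 0.04 -0.02 -0.01] w 93.9 ff 0.0 q6 0.83
n 239 rect 536.7 -145.5 size 52 17 mean [ 538.5 -147.2  162.2] axis deg 24.0 zmax 0.1668
n 129 rect 543.7 121.1 size 16 56 mean [545.6 118.9  92.3] axis deg 159.7 zmax 0.097
shift [ 0.1032 -0.2449 -0.0004] roll -13.75
```

View pics/home.png

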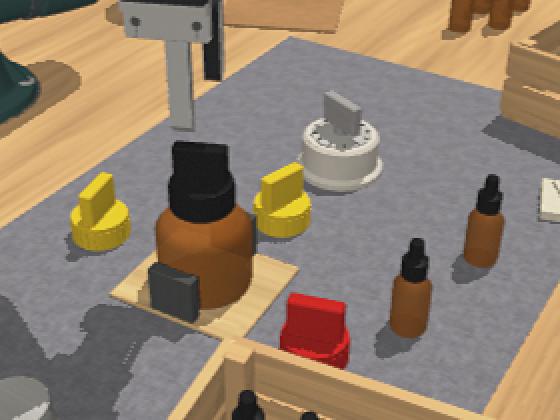

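The cap is low and level on the jar at crop (200,180), with its top at 166 mm, so it is fully home. Now the key.

carry_out(steps=[[[0.01,-0.025,0],-1,-1],[[0.02,-0.05,0],-2,-1],[[0.032,-0.077,0],-3,-1],[[0.045,-0.105,0],-4,-1],[[0.057,-0.135,0],-5,-1],[[0.069,-0.165,0],-6,-1],[[0.08,-0.19,0],-7,-1],[[0.09,-0.215,0],-8,-1],[[0.1,-0.237,0],-9,-1],[[0.103,-0.245,0],-10,-1]])

```text
time: 14.0
tool_pos: [0.5407, 0.1243, 0.2064]
ee_rot: [-3.138, -0.002, 2.128]
wrist_force: [0.6, -1.3, 0.4]
width: 0.0938
finger_force: 0.0
```

carry_out(steps=[[[0,0,0],-1,-1],[[0,0,0],-2,-1],[[0,0,0],-3,-1],[[0,0,0],-3.75,-1],[[0,0,0],-3.75,-1],[[0,0,0],-3.75,-1]])

```text
time: 14.75
tool_pos: [0.5413, 0.1229, 0.2076]
ee_rot: [-3.141, -0.002, 2.773]
wrist_force: [-0.8, 0.3, -0.1]
width: 0.0939
finger_force: 0.0
```

Run:
```python
from h import *; from bench import robot
o=state(robot); to(o,.5425,.1222,.063,159)
```

```text
t 14.75 pos [541.3 122.9 207.6] rpy [-1.799e+02 -1.000e-01  1.589e+02] F [-0.8  0.3 -0.1] M [ 0.05 -0.11 -0.  ] w 93.9 ff 0.0 q6 -1.08
shift [-1.600e-03 -1.000e-04  1.446e-01] roll -0.01
```

carry_out(steps=[[[-0.0015,0,0.04],0,-1],[[-0.0015,0,0.08],0,-1],[[-0.0015,0,0.12],0,-1],[[-0.0015,0,0.14],0,-1],[[-0.0015,0,0.1445],0,-1],[[-0.0015,0,0.1445],0,1],[[-0.0015,0,0.1445],0,1],[[-0.0015,0,0.1445],0,1],[[-0.0015,0,0.1445],0,1],[[-0.0015,0,0.1445],0,1]])

```text
time: 16.0
tool_pos: [0.5433, 0.1225, 0.0644]
ee_rot: [3.141, 0.0, 2.775]
wrist_force: [-0.7, 0.3, -0.2]
width: 0.0477
finger_force: 0.0
```

carry_out(steps=[[[0,0,0],0,1],[[0,0,0],0,1],[[0,0,0],0,1],[[0,0,0],0,1],[[0,0,0],0,1]])

```text
time: 16.62
tool_pos: [0.5433, 0.1231, 0.0641]
ee_rot: [3.14, 0.0, 2.775]
wrist_force: [1.3, 2.3, -0.9]
width: 0.0138
finger_force: 30.0
```

Run:
```python
from h import *; from bench import robot
o=state(robot)
```

```text
t 16.62 pos [543.3 123.1  64.1] rpy [179.9   0.  159. ] F [ 1.3  2.3 -0.9] M [ 0.49 -0.33 -0.04] w 13.8 ff 30.0 q6 -1.08
```

Gripped. First partial turn of 50°, with a small centring shift.

carry_out(steps=[[[0,0.0008,0],0,1],[[0,0.0008,0],0.6,1],[[0,0.0008,0],1.3,1],[[0,0.0008,0],2.0,1],[[0,0.0008,0],2.7,1],[[0,0.0008,0],3.4,1],[[0,0.0008,0],4.1,1],[[0,0.0008,0],4.7,1],[[0,0.0008,0],5.0,1],[[0,0.0008,0],5.0,1]])

```text
time: 17.88
tool_pos: [0.5424, 0.1221, 0.0641]
ee_rot: [-3.139, 0.001, 1.903]
wrist_force: [-2.8, -1.9, 2.6]
width: 0.014
finger_force: 30.0
```

Run:
```python
from h import *; from bench import robot
o=state(robot)
```

```text
t 17.88 pos [542.4 122.1  64.1] rpy [-1.798e+02  1.000e-01  1.090e+02] F [-2.8 -1.9  2.6] M [-0.38  0.47 -0.07] w 14.0 ff 30.0 q6 -0.21
```

Now let go, regrip and make the second partial turn.

carry_out(steps=[[[0,0,0],0,0.4],[[0,0,0],0,0.4],[[0,0,0],0,0.4],[[0,0,0],0,0.4],[[0,0,0],0,1],[[0,0,0],0,1],[[0,0,0],0,1],[[0,0,0],0,1],[[0,0,0],0,1],[[0,0,0],0,1]])

```text
time: 19.12
tool_pos: [0.5422, 0.1228, 0.0641]
ee_rot: [-3.139, 0.0, 1.902]
wrist_force: [-4.9, -1.8, 3.0]
width: 0.014
finger_force: 30.0
```

carry_out(steps=[[[0,0,0],0.2,1],[[0,0,0],0.8,1],[[0,0,0],1.4,1],[[0,0,0],2.0,1],[[0,0,0],2.7,1],[[0,0,0],3.4,1],[[0,0,0],4.1,1],[[0,0,0],4.7,1],[[0,0,0],5.0,1],[[0,0,0],5.0,1]])

```text
time: 20.38
tool_pos: [0.5413, 0.1229, 0.0641]
ee_rot: [-3.138, 0.003, 1.029]
wrist_force: [-7.2, -1.7, 5.4]
width: 0.0139
finger_force: 30.0
```

Run:
```python
from h import *; from bench import robot
o=state(robot)
```

```text
t 20.38 pos [541.3 122.9  64.1] rpy [-179.8    0.2   59. ] F [-7.2 -1.7  5.4] M [-0.31  1.2  -0.02] w 13.9 ff 30.0 q6 0.66
```

Side force is growing, so I'll centre while released and then turn on.

carry_out(steps=[[[0,0,0],0,0.4],[[0,0,0],0,0.4],[[-0.0008,-0.0013,-0.0005],0,0.4],[[-0.0008,-0.0013,-0.0005],0,0.4],[[-0.0008,-0.0013,-0.0005],0,1],[[-0.0008,-0.0013,-0.0005],0,1],[[-0.0008,-0.0013,-0.0005],0,1],[[-0.0008,-0.0013,-0.0005],0,1],[[-0.0008,-0.0013,-0.0005],0,1],[[-0.0008,-0.0013,-0.0005],0,1]])

```text
time: 21.62
tool_pos: [0.5416, 0.1234, 0.0647]
ee_rot: [-3.141, 0.0, 1.03]
wrist_force: [-1.8, 1.2, 1.2]
width: 0.0141
finger_force: 30.0
```

carry_out(steps=[[[0,0,0],0.3,1],[[0,0,0],0.7,1],[[0,0,0],1.1,1],[[0,0,0],1.5,1],[[0,0,0],1.9,1],[[0,0,0],2.2,1],[[0,0,0],2.5,1],[[0,0,0],2.5,1]])

```text
time: 22.62
tool_pos: [0.5415, 0.1235, 0.0647]
ee_rot: [-3.141, 0.0, 0.594]
wrist_force: [-2.2, 1.8, 2.3]
width: 0.0137
finger_force: 30.0
```

Run:
```python
from h import *; from bench import robot
o=state(robot)
```

```text
t 22.62 pos [541.5 123.5  64.7] rpy [-180.    0.   34.] F [-2.2  1.8  2.3] M [ 0.35  0.47 -0.01] w 13.7 ff 30.0 q6 1.1
```

carry_out(steps=[[[0,0,0],0.3,1],[[0,0,0],0.6,1],[[0,0,0],0.9,1],[[0,0,0],1.2,1],[[0,0,0],1.2,1]])

```text
time: 23.25
tool_pos: [0.5415, 0.1235, 0.0647]
ee_rot: [-3.141, 0.001, 0.387]
wrist_force: [-3.9, 3.2, 0.4]
width: 0.0141
finger_force: 30.6
```

Run:
```python
from h import *; from bench import robot
o=state(robot)
```

```text
t 23.25 pos [541.5 123.5  64.7] rpy [-180.     0.    22.2] F [-3.9  3.2  0.4] M [0.41 0.61 0.63] w 14.1 ff 30.6 q6 1.31
```

Torque jumped to 0.63 N m: the stop. A small nudge to confirm.

carry_out(steps=[[[0,0,0],0.1,1],[[0,0,0],0.2,1],[[0,0,0],0.2,1]])

```text
time: 23.62
tool_pos: [0.5414, 0.1234, 0.0647]
ee_rot: [-3.141, 0.001, 0.349]
wrist_force: [-4.8, 2.2, 3.1]
width: 0.0144
finger_force: 31.5
```

Run:
```python
from h import *; from bench import robot
o=state(robot)
```

```text
t 23.62 pos [541.4 123.4  64.7] rpy [-1.8e+02  1.0e-01  2.0e+01] F [-4.8  2.2  3.1] M [0.5  0.89 0.68] w 14.4 ff 31.5 q6 1.34
```

At the stop. Let go and rise clear.

carry_out(steps=[[[0,0,0],0,-1],[[0,0,0],0,-1],[[0,0,0],0,-1],[[0,0,0],0,-1],[[0,0,0],0,-1],[[0,0,0],0,-1],[[0,0,-0.04],0,-1],[[0,0,-0.09],0,-1],[[0,0,-0.14],0,-1],[[0,0,-0.15],0,-1]])

```text
time: 24.88
tool_pos: [0.5439, 0.1235, 0.2196]
ee_rot: [3.139, -0.009, 0.349]
wrist_force: [0.6, 0.4, 0.5]
width: 0.0942
finger_force: 0.0
```

Run:
```python
from h import *; from bench import robot
o=state(robot)
s=robot.snapshot("scene");Q=cloud(s);wing(Q,(.5425,.1227),.085,.11);wing(Q,(.536,-.144),.155,.18)
cv2.imwrite("pics/end.png",s["image"][:,:,::-1])
```

```text
t 24.88 pos [543.9 123.5 219.6] rpy [179.9  -0.5  20. ] F [0.6 0.4 0.5] M [-0.02  0.    0.04] w 94.2 ff 0.0 q6 1.34
n 143 rect 544.0 123.0 size 54 17 mean [545.7 120.3  91.9] axis deg 24.3 zmax 0.0972
n 240 rect 536.3 -145.1 size 51 21 mean [ 538.2 -147.3  162.3] axis deg 25.5 zmax 0.1666
```

View pics/end.png

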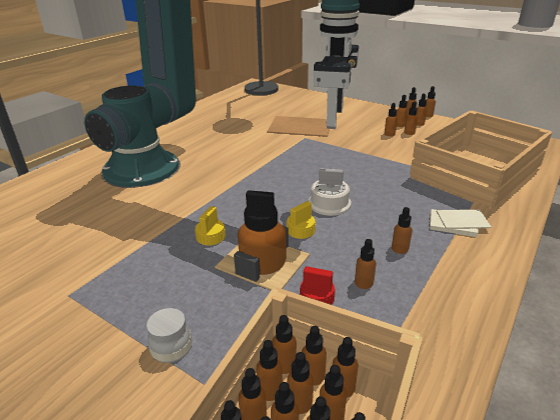

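The cap is home at (261,205), the key is wound at (330,180), and the gripper is clear. The droppers at (366,265) and (402,232) and the tin at (168,335) have not moved. Handing in.

```bash
python3 -c "
from bench import robot
print(robot.close_job())"
```

```text
the job is handed in; nothing more can be done
None
```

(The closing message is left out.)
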